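# Slide a slate price tile into the lettering jig and close the keeper

## Task

Load the larger of the two slate price tiles into the lettering jig: with the fingertips pressed on its top, drag it flat across the worktop and in under the jig's lips, and ease it fully home against the end stop without ramming it. Then swing the keeper fully shut across the mouth behind it and let go. Slate is brittle, so press gently, never lift it, and leave the other things where they are.

Things in the scene. Friction and masses are not known exactly. Their poses are not given: they have to be found in the camera images.
- tile: Larger slate tile, the one for the jig: dark grey, 70 (x) x 100 (y) x 5 mm, 0.08-0.17 kg, flat on the worktop. Origin: centre of underside, z up. Rough top grips fingertips (friction 0.75 to 1.3), felt underside slides easily (a quarter of that). Fingers pressing with over 45 N in all crack it; 14 to 22 N with shut fingers carries it all the way; much less slips at the jig's sprung shoe.
- small_tile: The smaller slate tile, 46 x 80 x 5 mm, otherwise alike; not wanted, to be left alone. Origin at the centre of its underside. The two tiles may have changed places.
- jig: Lettering jig, beech with aluminium lips, fixed, no floor: the tile slides on the worktop. Origin on the worktop under the centre of a fully home tile (parallel to the jig), z up. Mouth on the -y side; end stop face at y = +50 mm, 10 mm high. Straight rails from y = -26 to +50 mm, inner faces at x = -35 mm (datum rail) and +37 mm.
- end_stop: Beech bar across the closed end of the jig, 105 x 12 x 10 mm. Origin: on the worktop at the middle of the face that the tile's front edge (100 mm from its rear edge) meets; axes as the jig. The tile's edge chips if driven against it with more than 18 N; 3 to 8 N is plenty to be sure it is home.
- jig_mouth (a point): Mouth of the jig, on the worktop at jig x = 0, y = -48 mm; axes as the jig. From here to y = -26 mm the side walls (9 mm high) narrow from x = -45 / +47 mm to -35 / +37 mm. From y = -26 to +50 mm lips overhang the tile's edges: underside 7.5, top 10 mm above the worktop, leaving x = -29 to +31 mm open above for the fingers.
- shoe_nose (a point): Nose of the round sprung shoe in the far rail, as it stands free: jig x = +33, y = +33 mm, radius 12 mm. It stands 2 mm into the tile's way, gives way in +x with 3 to 5 N and presses the tile against the datum rail. Pushing the tile past it takes about 4 to 7 N along +y.
- home (a point): Point 5 mm above the jig's origin: centre of the top of the tile when it is fully home. Axes as the jig.
- keeper (a joint): Keeper angle: 0 swung aside, 1.75 rad fully shut (at its stop). It turns counterclockwise from above; shut, its arm lies along the jig's +x, its inner edge at y = -53 mm, 3 mm behind the home tile. Stiff pivot (about 0.03 N m), stays where it is left. Steel arm 8 mm wide, 2 to 8 mm above the worktop, reaching 75 mm from the pivot.
- keeper_pin (a point): Point on the axis of the keeper's upright black pin, 10 mm below its top: round, 12 mm in diameter, from 8 to 38 mm above the worktop, 62 mm from the pivot.
- keeper_pivot (a point): Point on the keeper's pivot axis, at the same height as keeper_pin; at jig x = -56, y = -57 mm.
- stamp: Date stamp with a wooden head, 30 x 44 x 66 mm, standing near the jig; leave it. Origin at the centre of its underside.
- pen: White marker pen lying behind the jig, 138 x 15 x 16 mm; leave it. Origin at the centre of its underside.
- tape: Roll of tape lying flat, diameter 62 mm, 19 mm high; leave it. Origin at the centre of its underside.
- wedge: Film-wrapped wedge of cheese, 76 x 93 x 52 mm; leave it. Origin at the centre of its underside.
There are look-alikes about, which are no part of the job. Leave any red look-alike of the tile alone.

How it is judged:
On the way, in this order (a step that is already met when the one before it is completed fails the run):
1. the tile is dragged into the mouth by fingertips pressed on its top (fingers over its face) (contact force between the fingers and tile above 1.5 N and y of the grasp point in the frame of tile between -0.05 and 0.05 m and x of the grasp point in the frame of tile between -0.035 and 0.035 m and y of tile in the frame of jig between -0.085 and -0.015 m and x of tile in the frame of jig between -0.014 and 0.014 m), for 0.1 s.
2. the tile is fully home against the end stop while the keeper is still open (y of tile in the frame of jig above -0.003 m and horizontal distance between tile and jig below 0.005 m and angle between the y axis of tile and the y axis of jig, either way round below 0.05 rad and value of joint keeper below 1.2 rad), for 0.2 s.
At the end, for the whole second after the job is handed in: The larger tile lies flat in the jig, within 3 mm of the end stop, within 5 mm of the home position and parallel to the jig within 0.05 rad, at rest; the keeper is shut (joint above 1.65 of 1.75 rad) and the fingers touch nothing (y of tile in the frame of jig above -0.003 m and horizontal distance between tile and jig below 0.005 m and angle between the y axis of tile and the y axis of jig, either way round below 0.05 rad and height (world z) of tile below 0.002 m and value of joint keeper above 1.65 rad and linear speed of tile below 0.01 m/s and contact force between the fingers and anything else below 0.1 N).
It fails at once if the larger tile pressed or squeezed by the fingers with more than 45 N (contact force between the fingers and tile above 45 N).
It fails at once if the larger tile driven against the end stop with more than 18 N (contact force between tile and end_stop above 18 N).
It fails at once if the larger tile lifted off or tipped up from the worktop (height (world z) of tile above 0.006 m or angle between tile's own z axis and vertical above 0.12 rad).
It fails at once if another thing moved by more than 25 mm (distance of any of small_tile, stamp, pen, tape, wedge from where it was at the start of the episode above 0.025 m).
It also fails if it takes over 72 s, if anything falls off the work surface, if the arm or the gripper's body presses on something with over 40 N, if the wrist force passes 120 N, or if a joint passes its speed limit or range.

## Robot

A 7-joint arm with a two-finger parallel gripper is mounted at the origin on a cart in front of the work surface, level with it; the furniture and walls round the work are solid. World frame = base frame: x ahead of the robot, y to its left, z up, the work surface at z = 0. Lengths are in m, angles in rad, forces in N, time in s.
With the tool pointing down it reaches from about 0.4 to 0.85 m from the base axis. Payload 4.5 kg.
Tool frame: the origin (TCP) lies midway between the tips of the shut fingers; the grasp point (between the pads) lies 19 mm behind it; z points along the fingers, y is the direction in which the jaws open and shut (so a half turn about z gives the same grasp; the last joint's range is limited). The gripper opens to 88 mm and grips with 3 to 60 N. Pads are 18 mm wide; open, the fingers measure 123 mm over their backs; the gripper's body (75 mm by 187 mm) begins 45 mm behind the grasp point.
Start: joints at [-1.113, 0.689, -0.195, 1.565, 0.157, 0.902, -0.215], TCP at [0.257, 0.57, 0.239] pointing down, gripper open.
Joint ranges: [-3.01, 3.01], [-0.46, 2.08], [-1.47, 1.51], [0.13, 2.56], [-1, 4.14], [0.04, 2.09], [-2.66, 2.66]. Speed limits (rad/s): [2.57, 2.57, 3.14, 3.14, 3.14, 3.14, 3.14].

## Interface

Orientations are given as a unit quaternion [x, y, z, w].
In Python, from plant import get_state, snapshot, finish_job, find_in gives the robot as it stands.
- The arm moves only by the shell command python3 -m creep 'ROWS' [OPENING] [FORCE]. ROWS is JSON, one flat list of numbers, 6 for each row, row after row: the shift along the tool's x, y, z in mm, then the turn, a rotation vector about the tool's x, y, z in degrees. In form: [tx, ty, tz, wx, wy, wz, tx, ty, tz, wx, wy, wz, ...]. A call has 1 to 5 rows; each row shifts and turns the pose as measured when the row begins, along the tool's axes as they then stand; what a row does not reach is not made up. A row lasts 1/12 s, in which the tool goes at most 41.7 mm and 7.16 degrees, less where a joint would pass 70% of its speed; a pose out of reach is approached as far as the arm can. A call is refused whole if a number of a shift passes 41.7 or a number of a turn 7.16, either way. A call with a gripper value outside its range is refused whole. OPENING is the finger opening in mm, from 0 to 88.1, set as the call begins (- or left out, the last holds). The fingers move at their own pace and stop on an object; FORCE is the grip in N (left out, the last holds). Time passes only in rows, so rows that do not move let the fingers close. It gives the time, the measured TCP pose, the force and the opening at its end, in the units of the state.
- get_state(): the state, without advancing time (a new reading comes with each control period).
- snapshot(name): name is "side" or "top" or "wrist"; returns a dict with "color" (480x640x3 uint8, red, green, blue), "intrinsics" (3x3 intrinsics, pixels), "extrinsics" (4x4, takes a point from world to camera coordinates). Camera axes: x right, y down, z forward; pixel columns grow to the right and rows downward; lengths in m; the calibration is good to about 2 mm. The wrist camera is an equidistant fisheye: a pixel r from the principal point sees the ray r / f radians off the axis. A picture is of the moment at which its call begins. There is no depth.
- finish_job(): hands the job in, once; it reports no verdict.
Trained networks look in the newest picture that a camera, given by its name, has taken for a name from the list of things; names that differ only in an ending like _2 or _b are one class to them, and where a whole thing is asked for, a point or a joint stands for the part that bears it (a point fixed in the world has none). Each returns a list of dicts, best first, with "score" (0 to 1); they miss things now and then, are a little off and sometimes report something else, mostly with a low value. They report only what shows in the picture. A call takes as long as a camera call. They do not tell look-alikes from the thing itself.
- find_in(thing, camera): "xy" ([column, row] in pixels, amid what is visible of it).
The state is a dict: "clock": time; "q": joint angles; "qd": joint speeds; "joint_torque": joint torques, N m; "tool_pos": TCP position; "eef_rot": TCP orientation; "contact_force": force on the tool from outside, world axes, zero at the start; "moment": the same for the moment, N m; "opening": opening from 0.0 (shut) to 1.0 (fully open).
Only numpy, scipy, OpenCV 4.12 (cv2) and the standard library are available. Lean on these libraries where they do the work, as an engineer would, in place of code of your own. Each camera call takes 0.05 s, during which the arm holds its last target.

## Working session

There is one attempt and no reset: what is moved stays moved. The work goes in short steps, Python scripts to look and compute and a shell command to move; the robot and the scene stay as the last step left them, time stands still between calls to the robot, and variables do not carry over. Pictures are saved under pics/ and viewed, and the job is handed in when it is done.

```bash
ls; mkdir -p pics; python3 - <<'E'
from plant import *
import cv2
s=get_state();print(s)
for n in("top","side","wrist"):
    d=snapshot(n);cv2.imwrite(f"pics/{n}0.png",d["color"][:,:,::-1]);print(n,d["intrinsics"],d["extrinsics"])
    for t in("tile","small_tile","jig","end_stop","keeper","keeper_pin","stamp","pen","tape","wedge"):
        print(t,[(r["xy"],round(r["score"],2)) for r in find_in(t,n)][:3])
E
```

```text
pics
{'clock': 0.0, 'q': array([-1.11318907,  0.68998179, -0.19452133,  1.56634218,  0.15735792,
        0.90251412, -0.21510284]), 'qd': array([-3.64221188e-04,  1.34710609e-04,  8.09980752e-05,  5.94204243e-04,
       -9.70203961e-04, -3.14899076e-04, -6.60958318e-04]), 'joint_torque': array([-9.82863821e-05, -5.27557826e+01, -1.26710996e+00, -1.53426147e+01,
       -5.27177565e-02,  6.64221647e-03,  1.74290831e-04]), 'tool_pos': array([0.25681595, 0.56910185, 0.23791211]), 'eef_rot': array([ 2.10261142e-01,  9.77644823e-01, -9.17334812e-04, -1.06919279e-04]), 'contact_force': array([-0.3699144 , -0.56153161,  0.29307129]), 'moment': array([ 0.00764845,  0.02997223, -0.02016219]), 'opening': 0.9986182352313492}
top [[520.29811897   0.         312.67669378]
 [  0.         520.29811897 244.55800339]
 [  0.           0.           1.        ]] [[-0.01017237 -0.9998669   0.0127556  -0.04083206]
 [-0.99726366  0.00921012 -0.07335104  0.51072071]
 [ 0.0732238  -0.01346685 -0.99722461  1.46465216]
 [ 0.          0.          0.          1.        ]]
tile [([473.9, 254.3], 0.71), ([333.6, 22
[... 893 characters left out ...]
81.9], 0.64)]
stamp [([358.9, 337.2], 0.91)]
pen [([282.2, 306.1], 0.52)]
tape [([318.3, 356.5], 0.79), ([353.7, 337.3], 0.2)]
wedge [([350.4, 220.8], 0.67)]
wrist [[371.64829954   0.         318.8042471 ]
 [  0.         371.64829954 234.76986027]
 [  0.           0.           1.        ]] [[ 4.11305283e-01  9.11497596e-01  3.09956814e-04 -6.25476088e-01]
 [ 8.81297106e-01 -3.97764340e-01  2.55144939e-01 -3.47851603e-02]
 [ 2.32687288e-01 -1.04669297e-01 -9.66902769e-01  3.89488890e-01]
 [ 0.00000000e+00  0.00000000e+00  0.00000000e+00  1.00000000e+00]]
tile []
small_tile []
jig []
end_stop []
keeper []
keeper_pin []
stamp [([229.3, 381.2], 0.85)]
pen []
tape [([308.3, 396.2], 0.6)]
wedge []
```

View pics/top0.png

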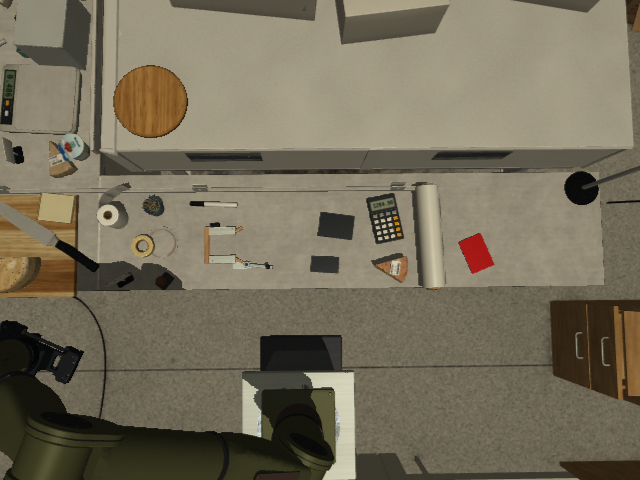

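View pics/side0.png

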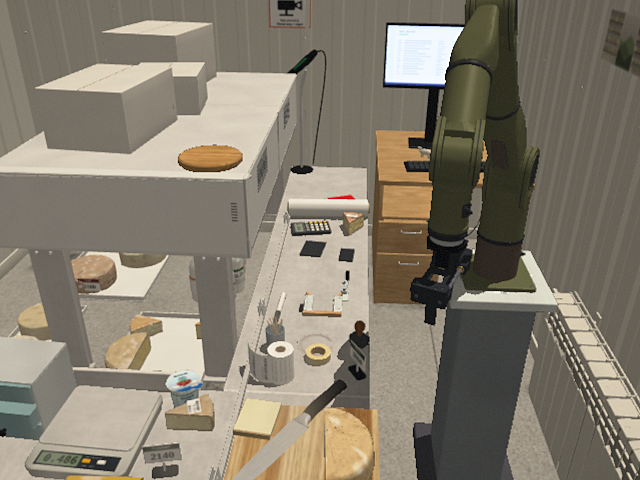

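View pics/wrist0.png

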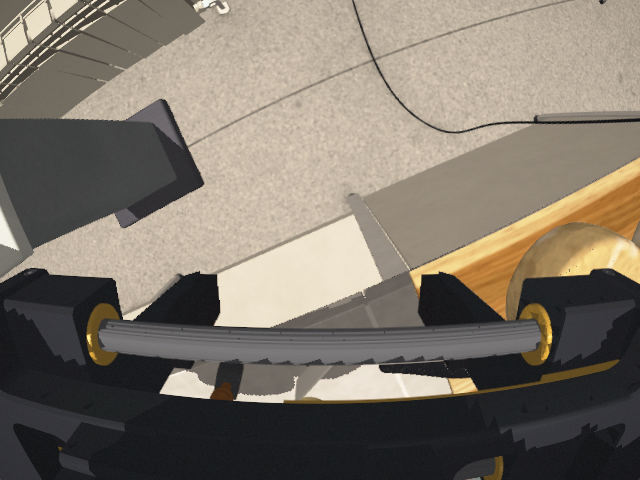

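```bash
python3 - <<'E'
import cv2
a=cv2.imread("pics/top0.png");cv2.imwrite("pics/top0z.png",cv2.resize(a[190:310,110:310],None,fx=4,fy=4,interpolation=cv2.INTER_CUBIC))
cv2.imwrite("pics/top0y.png",cv2.resize(a[190:310,290:490],None,fx=4,fy=4,interpolation=cv2.INTER_CUBIC))
a=cv2.imread("pics/side0.png");cv2.imwrite("pics/side0z.png",cv2.resize(a[160:360,240:440],None,fx=3,fy=3,interpolation=cv2.INTER_CUBIC))
E
```

```text
(no output)
```

View pics/top0z.png

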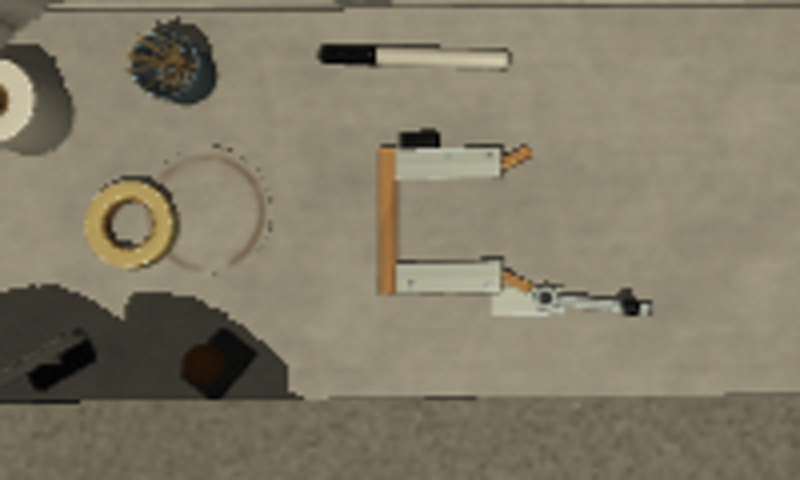

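View pics/top0y.png

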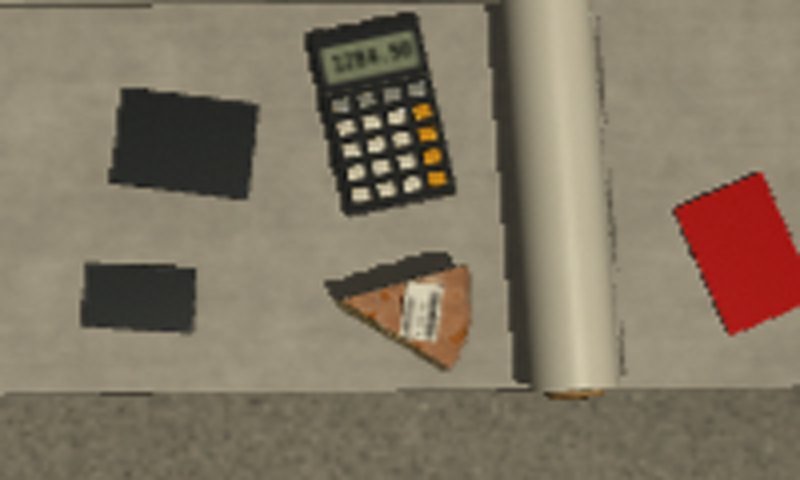

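View pics/side0z.png

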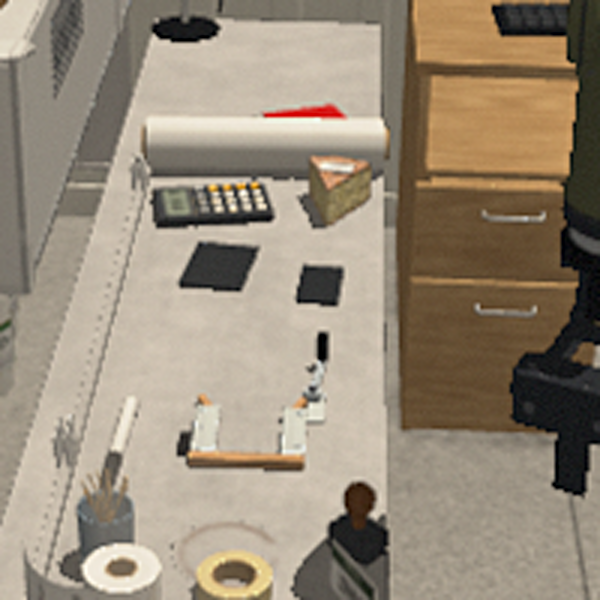

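The top view shows the large tile at about px (335,225), beside the small one (325,264). The jig is at (220,245) with its mouth towards world −y, and the keeper pin is at about (267,265). The red tile lies past the roll. Next I'll work out positions.

```bash
cat > h.py <<'E'
from plant import *
import numpy as np, cv2
from scipy.spatial.transform import Rotation as R
def ray(d,uv,cam):
    K,E=d["intrinsics"],d["extrinsics"]
    a=(uv[0]-K[0,2])/K[0,0]; b=(uv[1]-K[1,2])/K[1,1]
    if cam=="wrist":
        r=np.hypot(a,b); s=np.sin(r)/r if r>1e-9 else 1; v=np.array([a*s,b*s,np.cos(r)])
    else: v=np.array([a,b,1.])
    return -E[:3,:3].T@E[:3,3], E[:3,:3].T@v
def onz(d,uv,z,cam):
    c,v=ray(d,uv,cam); return (c+v*(z-c[2])/v[2])[:2]
def proj(d,p,cam):
    K,E=d["intrinsics"],d["extrinsics"]; q=E[:3,:3]@np.array(p)+E[:3,3]
    if cam=="wrist":
        n=np.hypot(q[0],q[1]); t=np.arctan2(n,q[2]); q=np.array([q[0]/n*t,q[1]/n*t,1])
    else: q=q/q[2]
    return np.array([K[0,0]*q[0]+K[0,2],K[1,1]*q[1]+K[1,2]])
def save(d,name): cv2.imwrite(f"pics/{name}.png",d["color"][:,:,::-1])
E
python3 - <<'E'
from h import *
d=snapshot("top");im=d["color"]
def P(z,*pts):
    return [onz(d,p,z,"top").round(4) for p in pts]
# dark tiles: threshold
g=im.max(2)
for (x0,y0,x1,y1) in((314,205,360,245),(306,252,345,278)):
    m=(g[y0:y1,x0:x1]<75).astype(np.uint8)
    cs,_=cv2.findContours(m,cv2.RETR_EXTERNAL,cv2.CHAIN_APPROX_NONE)
    c=max(cs,key=cv2.contourArea); pts=c[:,0,:]+[x0,y0]
    w=np.array([onz(d,p,.005,"top") for p in pts],dtype=np.float32)
    r=cv2.minAreaRect(w*1000); print(r)
z=lambda x,y:(110+x/4-.375,190+y/4-.375)
print("stop/jig corners",P(.010,z(378,147),z(378,293),z(397,147),z(397,293)))
print("lips",P(.010,z(500,148),z(500,180),z(500,261),z(500,294),z(397,180),z(397,261)))
print("pivot",P(.008,z(545,297)),"pin",P(.038,z(630,300)))
print("stamp",P(.0,z(220,365)), "wedge",P(.05,z(290+0,0)))
E
```

```text
((566.5176391601562, -112.61211395263672), (100.54167175292969, 70.27423095703125), 82.02275848388672)
((455.0842590332031, -77.97537231445312), (80.50775146484375, 45.952125549316406), 89.43212890625)
stop/jig corners [array([0.5661, 0.265 ]), array([0.4614, 0.2644]), array([0.566 , 0.2514]), array([0.4613, 0.2509])]
lips [array([0.5646, 0.1776]), array([0.5416, 0.1776]), array([0.4834, 0.1776]), array([0.4599, 0.1776]), array([0.5422, 0.2513]), array([0.4841, 0.251 ])]
pivot [array([0.4575, 0.1457])] pin [array([0.4537, 0.0828])]
stamp [array([0.4114, 0.3789])] wedge [array([0.6659, 0.3192])]
```

```bash
cat >> h.py <<'E'
def to(p,yaw,s=None):
    """delta in tool frame (mm, deg) to TCP p, tool z down, tool y at (−sin yaw, cos yaw) (yaw deg)"""
    s=s or get_state(); r=R.from_quat(s["eef_rot"]); M=r.as_matrix()
    y=np.radians(yaw); T=np.array([[-np.cos(y),-np.sin(y),0],[-np.sin(y),np.cos(y),0],[0,0,-1]])
    d=M.T@(np.array(p)-s["tool_pos"])*1000
    w=(r.inv()*R.from_matrix(T)).as_rotvec(degrees=True)
    print("d",d.round(1),"w",w.round(2),"F",s["contact_force"].round(1),"pos",s["tool_pos"].round(4),"t",round(s["clock"],2),"op",round(s["opening"],3))
E
python3 -c "
from h import *
to([.45,.2,.25],-8)"
```

```text
d [-328.  -257.7  -11.3] w [  0.    -0.   -16.28] F [-0.7 -0.7 -0.1] pos [0.257  0.5697 0.2387] t 1.7 op 0.999
```

```bash
python3 -m creep '[-30,-24,-1,0,0,-5, -32,-22,-1,0,0,-5, -32,-18,-1,0,0,-5, -33,-20,-1,0,0,-1, -33,-22,-1,0,0,0]' 0 20
python3 -c "
from h import *
to([.45,.2,.25],-8)"
```

```text
clock: 2.12
tool_pos: [0.376, 0.4345, 0.2427]
eef_rot: [0.053, 0.999, 0.004, -0.004]
contact_force: [0.1, 1.1, -0.2]
opening: 0.648
d [ -98.4 -225.2   -9.9] w [ 0.45 -0.46  1.9 ] F [ 0.1  1.1 -0.2] pos [0.376  0.4345 0.2427] t 2.12 op 0.648
```

```bash
python3 -m creep '[-20,-39,-1,0,0,1, -20,-39,-1,0,0,1, -20,-39,-1,0,0,0, -20,-39,-1,0,0,0, -20,-39,-1,0,0,0]' 0 20
python3 - <<'E'
from h import *
to([.5665,-.1126,.15],-8)
d=snapshot("wrist");save(d,"w1")
E
```

```text
clock: 2.53
tool_pos: [0.4503, 0.2388, 0.2452]
eef_rot: [0.073, 0.997, 0.007, -0.001]
contact_force: [0.7, 0.6, 0.7]
opening: 0.267
d [-166.2 -332.2   90.1] w [ 0.78 -0.19 -0.33] F [0.7 0.6 0.7] pos [0.4503 0.2388 0.2452] t 2.53 op 0.267
```

View pics/w1.png

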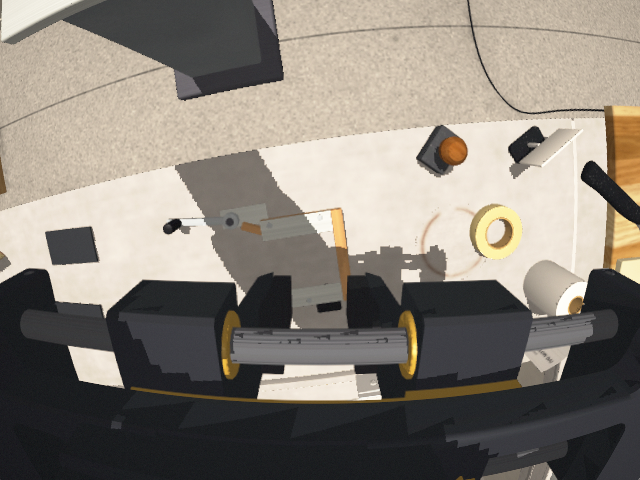

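The jig shows here: the datum rail and stop at about (340,215), the keeper pivot at (231,219) and the pin at (172,227). I'll zoom in.

```bash
python3 - <<'E'
from h import *
d=snapshot("wrist");save(d,"w2")
print(find_in("keeper_pin","wrist")[:2],find_in("keeper","wrist")[:2])
a=d["color"][190:330,155:355,::-1].copy()
cv2.imwrite("pics/w2z.png",cv2.resize(a,None,fx=4,fy=4,interpolation=cv2.INTER_CUBIC))
import pickle;pickle.dump({k:d[k] for k in("intrinsics","extrinsics")},open("w2.pkl","wb"))
to([.5665,-.1126,.15],-8)
# reproject guess of jig origin (.512,.2015)
for n,p in dict(stopL=(-.0515,.05,.01),stopR=(.0535,.05,.01),lipDin=(-.029,-.026,.01),lipFin=(.031,-.026,.01),lipDh=(-.029,.05,.01),piv=(-.056,-.057,.008)).items():
    print(n,((proj(d,np.array([.512,.2015,0])+p,"wrist")-[155,190])*4+1.5).round(0))
E
```

```text
[{'xy': [305.4, 221.9], 'score': 0.64}, {'xy': [219.0, 219.4], 'score': 0.59}] [{'xy': [217.7, 221.0], 'score': 0.91}, {'xy': [303.9, 222.5], 'score': 0.38}]
d [-167.4 -332.3   90.1] w [ 0.78 -0.2  -0.53] F [-0.2  0.6  0.4] pos [0.4504 0.2396 0.2452] t 2.73 op 0.087
stopL [747.  61.]
stopR [799. 426.]
lipDin [477. 188.]
lipFin [519. 394.]
lipDh [759. 144.]
piv [347. 108.]
```

View pics/w2z.png

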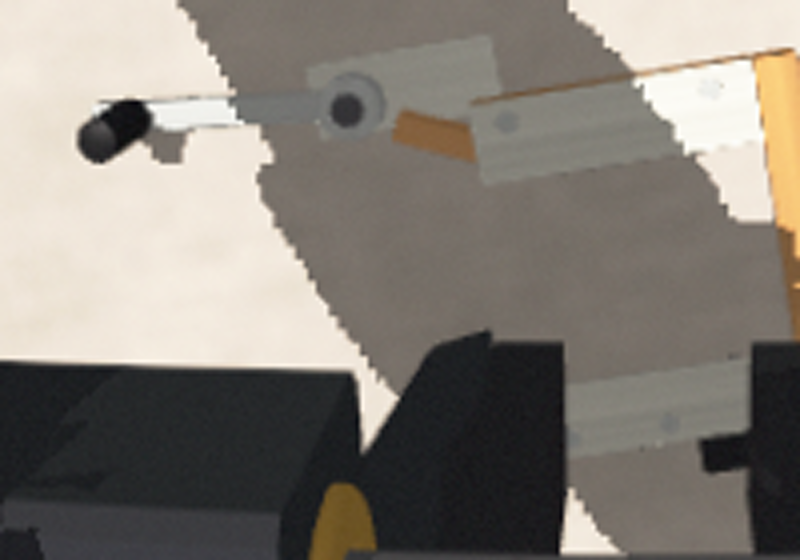

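```bash
python3 - <<'E'
from h import *
import pickle;d=pickle.load(open("w2.pkl","rb"))
f=lambda u,v,z:onz(d,(155+(u-1.5)/4,190+(v-1.5)/4),z,"wrist").round(4)
print("stopL",f(755,52,.01),"lipDin",f(487,185,.01),"lipDh",f(767,141,.01),"lipDout",f(470,103,.01),"piv",f(347,108,.012),"pin top",f(100,140,.038))
E
```

```text
stopL [0.4584 0.254 ] lipDin [0.4825 0.1783] lipDh [0.4825 0.2537] lipDout [0.4599 0.178 ] piv [0.4554 0.1456] pin top [0.4479 0.0853]
```

```bash
python3 -m creep '[-18,-36,4,0,0,0, -18,-36,4,0,0,0, -18,-36,4,0,0,0, -18,-36,4,0,0,0, -18,-36,4,0,0,0]' 0 20
python3 -c "
from h import *
to([.5665,-.1126,.10],-8)"
```

```text
clock: 3.15
tool_pos: [0.5152, 0.0698, 0.223]
eef_rot: [0.054, 0.998, 0.017, 0.001]
contact_force: [1.3, 0.4, 0.1]
opening: 0.005
d [ -70.7 -179.8  117. ] w [ 1.93 -0.    1.8 ] F [1.3 0.4 0.1] pos [0.5152 0.0698 0.223 ] t 3.15 op 0.005
```

```bash
python3 -m creep '[-15,-38,15,1,0,1, -15,-38,15,1,0,1, -14,-36,15,0,0,0, -14,-36,15,0,0,0, -10,-25,20,0,0,0]' 0 20
python3 - <<'E'
from h import *
to([.5665,-.1126,.05],-8)
d=snapshot("wrist");save(d,"w3")
d=snapshot("top");save(d,"t3")
E
```

```text
clock: 3.57
tool_pos: [0.57, -0.105, 0.1423]
eef_rot: [0.065, 0.998, 0.002, 0.007]
contact_force: [0.1, -0.1, 0.2]
opening: 0.003
d [ 3.7 -8.5 92.3] w [0.32 0.76 0.58] F [ 0.1 -0.1  0.2] pos [ 0.57   -0.105   0.1423] t 3.57 op 0.003
```

View pics/w3.png

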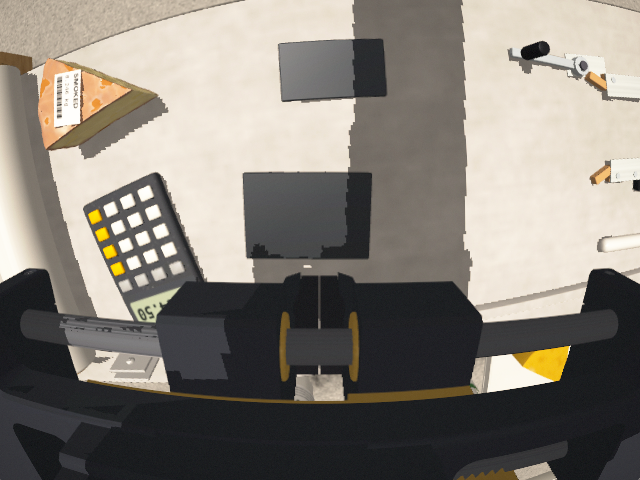

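```bash
python3 - <<'E'
from h import *
d=snapshot("wrist")
im=d["color"].astype(int); 
c=np.array([onz(d,p,.005,"wrist") for p in[(243.5,172.5),(371.5,173),(369,258),(247.5,258.5)]])
print(c.round(4),c.mean(0).round(4))
print("lens",[np.linalg.norm(c[i]-c[i-1]).round(4) for i in range(4)])
e=(c[1]+c[2]-c[0]-c[3]);print("yaw",np.degrees(np.arctan2(-e[0],e[1])))
to([*c.mean(0),.03],-8)
E
```

```text
[[ 0.5202 -0.1583]
 [ 0.5342 -0.0616]
 [ 0.6016 -0.0706]
 [ 0.5888 -0.1676]] [ 0.5612 -0.1146]
lens [np.float64(0.0692), np.float64(0.0977), np.float64(0.068), np.float64(0.0978)]
yaw -7.8463614525074235
d [  5.9 -12.2 110.5] w [0.35 0.43 0.46] F [-0.1  0.5  0.2] pos [ 0.5677 -0.1038  0.1406] t 3.72 op 0.006
```

```bash
python3 -m creep '[2,-5,30,0,0,0, 2,-4,30,0,0,0, 0,-1,20,0,0,0, 0,0,8,0,0,0, 0,0,4,0,0,0]' 0 20
python3 -c "
from h import *
to([.564,-.1135,.005],-8)"
```

```text
clock: 4.13
tool_pos: [0.5715, -0.0956, 0.0505]
eef_rot: [0.057, 0.998, 0.009, 0.011]
contact_force: [-0.1, -0.1, -0.0]
opening: 0.006
d [  6.3 -19.4  45. ] w [1.06 1.16 1.48] F [-0.1 -0.1 -0. ] pos [ 0.5715 -0.0956  0.0505] t 4.13 op 0.006
```

```bash
python3 -m creep '[6,-14,15,1,1,1, 2,-8,10,1,1,1, 0,-5,8,0,0,0]' 0 20
python3 -c "
from h import *
to([.564,-.1135,.005],-8)"
```

```text
clock: 4.38
tool_pos: [0.5649, -0.1132, 0.0195]
eef_rot: [0.07, 0.998, -0.006, -0.005]
contact_force: [1.0, 0.3, -0.1]
opening: 0.006
d [ 0.7 -0.3 14.6] w [-0.67 -0.51 -0.03] F [ 1.   0.3 -0.1] pos [ 0.5649 -0.1132  0.0195] t 4.38 op 0.006
```

```bash
python3 -m creep '[0,0,6,-0.5,-0.3,0, 0,0,4,0,0,0, 0,0,2,0,0,0]' 0 20
python3 -c "
from h import *
to([.564,-.1135,.005],-8)"
```

```text
clock: 4.63
tool_pos: [0.5663, -0.1125, 0.0074]
eef_rot: [0.07, 0.998, -0.001, -0.0]
contact_force: [-0.2, -0.2, 0.2]
opening: 0.007
d [ 2.2 -1.4  2.4] w [-0.08 -0.04  0.03] F [-0.2 -0.2  0.2] pos [ 0.5663 -0.1125  0.0074] t 4.63 op 0.007
```

```bash
for i in 1 2 3; do :; done; python3 -m creep '[1,0,2,0,0,0, 0,0,2,0,0,0]'
python3 -c "
from h import *
to([.564,-.1135,.005],-8)"
```

```text
clock: 4.8
tool_pos: [0.566, -0.1121, 0.0054]
eef_rot: [0.07, 0.998, -0.001, 0.001]
contact_force: [-7.1, 1.5, 34.7]
opening: 0.0
d [ 1.7 -1.6  0.4] w [-0.08  0.06  0.02] F [-7.1  1.5 34.7] pos [ 0.566  -0.1121  0.0054] t 4.8 op 0.0
```

34.7 N from 2 mm is too much, so I'll ease back.

```bash
python3 -m creep '[0,0,0.5,0,0,0]'
python3 -m creep '[0,0,0.8,0,0,0]'
python3 -m creep '[0,0,0.8,0,0,0]'
python3 -c "
from h import *
to([.564,-.1135,.005],-8)"
```

```text
clock: 4.88
tool_pos: [0.5662, -0.112, 0.006]
eef_rot: [0.07, 0.998, -0.001, 0.001]
contact_force: [0.5, 0.3, 0.4]
opening: 0.01
clock: 4.97
tool_pos: [0.5667, -0.1119, 0.006]
eef_rot: [0.07, 0.998, -0.001, 0.002]
contact_force: [0.2, 0.2, 1.0]
opening: 0.005
clock: 5.05
tool_pos: [0.567, -0.1118, 0.0056]
eef_rot: [0.069, 0.998, -0.001, 0.002]
contact_force: [0.2, 0.4, 0.3]
opening: 0.004
d [ 2.7 -2.1  0.6] w [-0.04  0.26  0.03] F [0.2 0.4 0.3] pos [ 0.567  -0.1118  0.0056] t 5.05 op 0.004
```

```bash
python3 -m creep '[0,0,1,0,0,0]'
python3 -m creep '[0,0,1,0,0,0]'
python3 -m creep '[0,0,1,0,0,0]'
python3 -m creep '[0,0,1,0,0,0]'
```

```text
clock: 5.13
tool_pos: [0.567, -0.1118, 0.0055]
eef_rot: [0.07, 0.998, -0.001, 0.002]
contact_force: [-4.1, 0.7, 16.7]
opening: 0.005
clock: 5.22
tool_pos: [0.567, -0.1118, 0.0055]
eef_rot: [0.07, 0.998, -0.001, 0.003]
contact_force: [-2.4, 0.6, 12.3]
opening: 0.006
clock: 5.3
tool_pos: [0.567, -0.1118, 0.0055]
eef_rot: [0.07, 0.998, -0.001, 0.003]
contact_force: [-1.4, -0.1, 11.1]
opening: 0.009
clock: 5.38
tool_pos: [0.567, -0.1118, 0.0055]
eef_rot: [0.07, 0.998, -0.001, 0.003]
contact_force: [-1.5, -0.3, 10.1]
opening: 0.005
```

```bash
python3 -m creep '[1.5,4,1.5,0,0,0, 2,5,1.5,0,0,0, 2,6,1.5,0,0,0]'
python3 -c "
from h import *
to([.512,.10,.005],0)"
```

```text
clock: 5.63
tool_pos: [0.5672, -0.1074, 0.0055]
eef_rot: [0.074, 0.997, -0.008, 0.007]
contact_force: [-1.1, -6.4, 11.9]
opening: 0.006
d [ 85.1 197.   -3.8] w [-0.93  0.84 -8.47] F [-1.1 -6.4 11.9] pos [ 0.5672 -0.1074  0.0055] t 5.63 op 0.006
```

```bash
python3 -m creep '[5,11,1.7,-0.7,0.6,0, 5,11,1.7,-0.5,0.5,-0.5, 5,11,1.7,-0.3,0.3,-0.5]'
python3 -c "
from h import *
to([.512,.10,.005],0)
save(snapshot('top'),'t4')
d=cv2.imread('pics/t4.png');cv2.imwrite('pics/t4z.png',cv2.resize(d[190:310,200:400],None,fx=4,fy=4,interpolation=cv2.INTER_CUBIC))
"
```

```text
clock: 5.88
tool_pos: [0.5639, -0.0857, 0.0055]
eef_rot: [0.07, 0.998, -0.002, 0.004]
contact_force: [0.2, -5.4, 12.2]
opening: 0.004
d [ 77.5 176.6  -0.7] w [-0.23  0.41 -8.08] F [ 0.2 -5.4 12.2] pos [ 0.5639 -0.0857  0.0055] t 5.88 op 0.004
```

View pics/t4z.png

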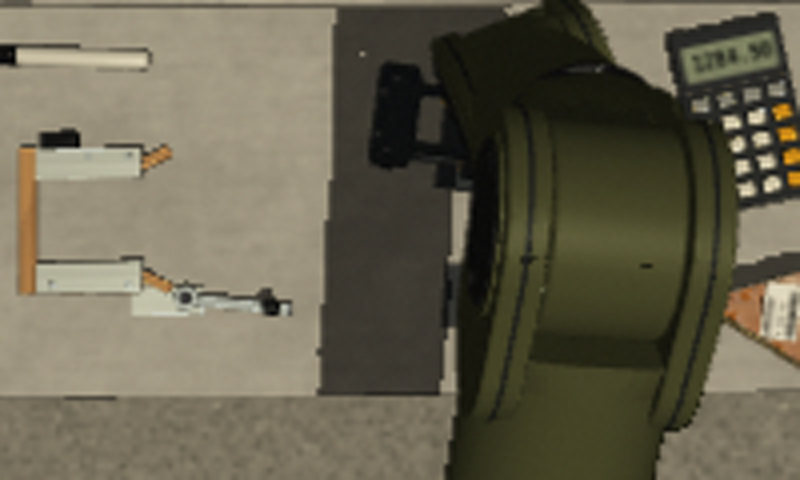

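The arm hides the tile in the top view, so I'll use the wrist camera.

```bash
python3 - <<'E'
from h import *
d=snapshot("wrist");save(d,"w4");to([.512,.10,.005],0)
E
```

```text
d [ 76.4 174.3  -0.3] w [-0.1   0.38 -7.93] F [ 0.6 -2.5 14.3] pos [ 0.5636 -0.0832  0.0054] t 5.98 op 0.001
```

View pics/w4.png

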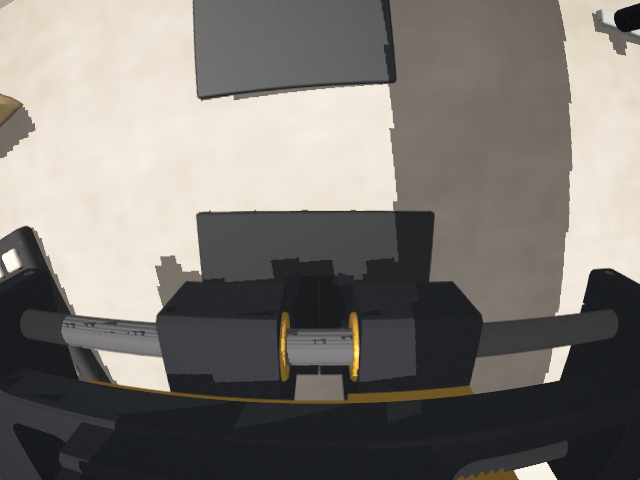

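```bash
cat >> h.py <<'E'
def edge(d,a,b,z=.005):
    A,B=onz(d,a,z,"wrist"),onz(d,b,z,"wrist"); e=B-A; L=np.linalg.norm(e); u=e/L
    n=np.array([u[1],-u[0]])   # +x side
    c=(A+B)/2+n*.035
    print("L",L.round(4),"centre",c.round(4),"yaw",np.degrees(np.arctan2(-u[0],u[1])).round(2)); return c
E
python3 - <<'E'
from h import *
d=snapshot("wrist");to([.512,.10,.005],0)
edge(d,(197,213),(434,211))
E
```

```text
d [ 76.4 174.3  -0.2] w [-0.09  0.38 -7.93] F [-0.  -2.3 14.4] pos [ 0.5636 -0.0831  0.0055] t 6.03 op 0.006
L 0.099 centre [ 0.562  -0.0837] yaw -7.44
```

```bash
python3 -m creep '[7,14,1.7,0,0.3,-0.7, 7,14,1.7,0,0.2,-0.7, 7,14,1.7,0,0,-0.7, 7,14,1.7,0,0,-0.7, 7,14,1.7,0,0,-0.7]'
python3 -c "
from h import *
to([.512,.10,.005],0)"
```

```text
clock: 6.45
tool_pos: [0.5519, -0.0311, 0.0056]
eef_rot: [0.049, 0.999, -0.013, 0.014]
contact_force: [1.3, -8.2, 16.7]
opening: 0.003
d [ 52.5 126.5  -4.1] w [-1.48  1.65 -5.62] F [ 1.3 -8.2 16.7] pos [ 0.5519 -0.0311  0.0056] t 6.45 op 0.003
```

```bash
python3 -m creep '[7,14,1.6,-1,1,-0.8, 7,14,1.6,-0.5,0.5,-0.8, 7,14,1.6,-0.5,0.5,-0.8, 7,14,1.6,-0.5,0.5,-0.8, 6,13,1.6,-0.5,0.5,-0.8]'
python3 - <<'E'
from h import *
to([.512,.10,.005],0)
d=snapshot("wrist");save(d,"w5");to([.512,.10,.005],0)
E
```

```text
clock: 6.87
tool_pos: [0.5361, 0.0246, 0.0055]
eef_rot: [0.021, 1.0, 0.003, 0.002]
contact_force: [1.2, -5.2, 12.6]
opening: 0.005
d [27.2 74.4  0.8] w [ 0.37  0.24 -2.37] F [ 1.2 -5.2 12.6] pos [0.5361 0.0246 0.0055] t 6.87 op 0.005
d [26.3 71.9  1. ] w [ 0.5   0.19 -2.19] F [ 1.6 -4.5 14.2] pos [0.5355 0.0271 0.0054] t 6.92 op 0.0
```

View pics/w5.png

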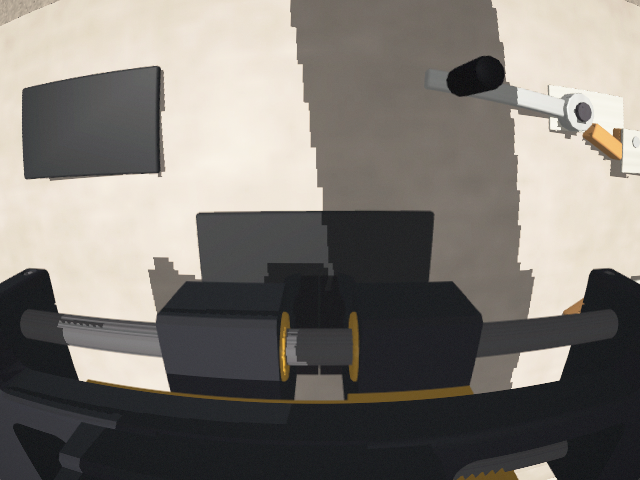

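```bash
python3 -m creep '[7.5,14,1.6,0,0.3,-0.7, 7.5,14,1.6,0,0.3,-0.7, 7.5,14,1.6,0,0.3,-0.7, 7,14,1.6,0,0.3,-0.5, 6,13,1.6,0,0.3,-0.5]'
python3 - <<'E'
from h import *
to([.513,.10,.005],0)
d=snapshot("wrist");save(d,"w6");to([.513,.10,.005],0)
E
```

```text
clock: 7.33
tool_pos: [0.5157, 0.0801, 0.0054]
eef_rot: [0.002, 1.0, -0.006, 0.002]
contact_force: [2.5, -7.5, 15.8]
opening: 0.002
d [ 2.7 19.8  0.2] w [-0.66  0.2  -0.22] F [ 2.5 -7.5 15.8] pos [0.5157 0.0801 0.0054] t 7.33 op 0.002
d [ 1.8 16.7  0.3] w [-0.53  0.16 -0.01] F [ 1.6 -5.8 16.1] pos [0.5148 0.0833 0.0054] t 7.38 op 0.004
```

View pics/w6.png

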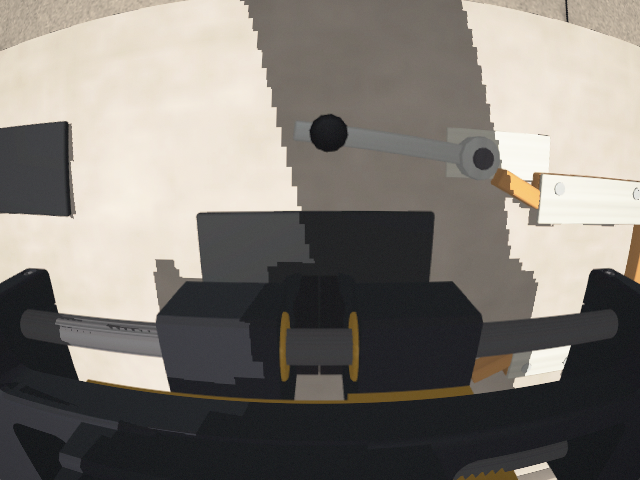

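```bash
python3 - <<'E'
from h import *
d=snapshot("wrist");to([.513,.10,.005],0)
edge(d,(197,213),(434,211))
print("lip in",onz(d,(538,224),.01,"wrist"),onz(d,(630,225.5),.01,"wrist"),"piv",onz(d,(483,159),.014,"wrist"),"pin",onz(d,(328,133),.038,"wrist"))
E
```

```text
d [ 1.8 16.7  0.3] w [-0.48  0.15  0.  ] F [-0.2 -1.9 17. ] pos [0.5148 0.0833 0.0054] t 7.43 op 0.005
L 0.0991 centre [0.5134 0.0825] yaw 0.56
lip in [0.48175587 0.18092763] [0.48161521 0.24413083] piv [0.45484905 0.14849814] pin [0.44746146 0.08692634]
```

```bash
python3 -m creep '[3,13,1.6,-0.3,0.2,0.3, 3,13,1.6,0,0.2,0.2, 2,12,1.6,0,0.2,0, 1,12,1.6,0,0.1,0]'
python3 - <<'E'
from h import *
to([.5125,.206,.005],0)
d=snapshot("wrist");save(d,"w7");to([.5125,.206,.005],0)
E
```

```text
clock: 7.77
tool_pos: [0.5123, 0.1138, 0.0055]
eef_rot: [0.015, 1.0, -0.015, -0.0]
contact_force: [-0.6, -11.4, 20.8]
opening: 0.005
d [ 2.5 92.1 -2.3] w [-1.71 -0.03 -1.67] F [ -0.6 -11.4  20.8] pos [0.5123 0.1138 0.0055] t 7.77 op 0.005
d [ 2.4 89.4 -2. ] w [-1.59  0.01 -1.53] F [-0.  -8.7 20.6] pos [0.5125 0.1165 0.0055] t 7.82 op 0.004
```

View pics/w7.png

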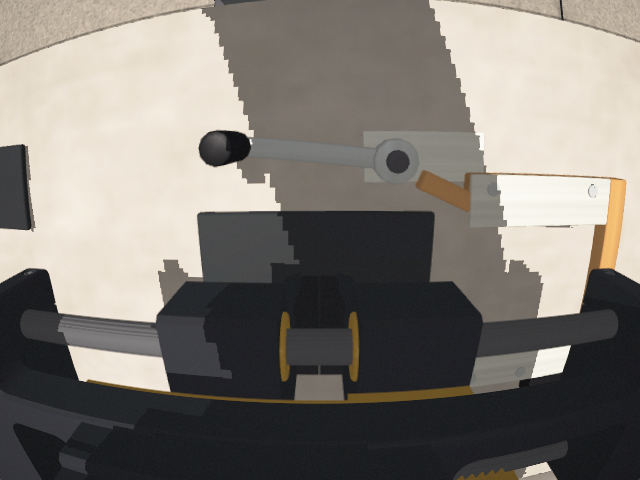

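```bash
python3 -m creep '[1,11,1.3,-1,0,-0.8, 1,12,1.4,-0.5,0,-0.6, 1,12,1.4,-0.3,0,-0.3]'
python3 - <<'E'
from h import *
to([.5125,.206,.005],0)
d=snapshot("wrist");save(d,"w8");to([.5125,.206,.005],0)
E
```

```text
clock: 8.07
tool_pos: [0.5128, 0.1359, 0.0055]
eef_rot: [0.005, 1.0, -0.009, 0.002]
contact_force: [0.1, -8.9, 16.8]
opening: 0.005
d [ 1.  70.1 -0.8] w [-1.04  0.17 -0.6 ] F [ 0.1 -8.9 16.8] pos [0.5128 0.1359 0.0055] t 8.07 op 0.005
d [ 0.9 67.5 -0.6] w [-0.91  0.21 -0.47] F [-0.9 -7.3 18. ] pos [0.5128 0.1385 0.0055] t 8.12 op 0.004
```

View pics/w8.png

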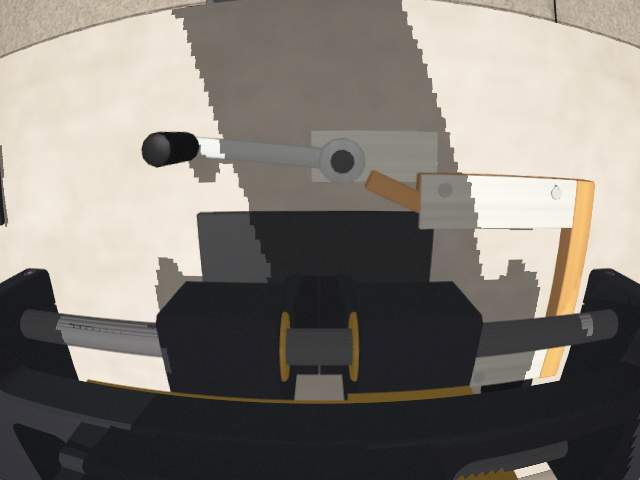

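The tile's leading corner is now under the datum lip (its edge meets the lip at about (420,212)). I'll keep going.

```bash
python3 -m creep '[0.5,11,1.5,-0.7,0,-0.6, 0.5,11,1.5,-0.4,0,-0.3, 0.5,11,1.5,-0.3,0,-0.2]'
python3 - <<'E'
from h import *
to([.5125,.206,.005],0)
d=snapshot("wrist");save(d,"w9");to([.5125,.206,.005],0)
E
```

```text
clock: 8.37
tool_pos: [0.5137, 0.1543, 0.0054]
eef_rot: [0.002, 1.0, -0.008, 0.002]
contact_force: [0.1, -9.3, 18.5]
opening: 0.006
d [ 1.4 51.7 -0.4] w [-0.89  0.28 -0.19] F [ 0.1 -9.3 18.5] pos [0.5137 0.1543 0.0054] t 8.37 op 0.006
d [ 1.5 49.5 -0.2] w [-0.76  0.32 -0.09] F [-0.5 -7.4 18. ] pos [0.5139 0.1565 0.0055] t 8.42 op 0.007
```

View pics/w9.png

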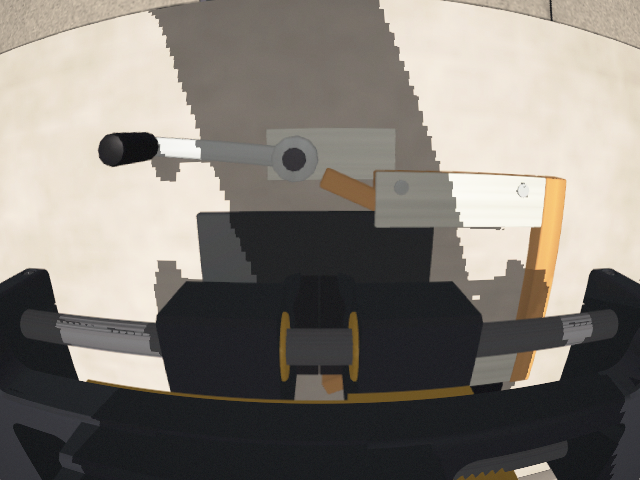

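```bash
python3 -m creep '[1.5,11,1.6,-0.7,0.2,-0.2, 1,11,1.6,-0.4,0.2,0, 1,10,1.6,-0.3,0.1,0]'
python3 - <<'E'
from h import *
to([.5125,.206,.005],0)
d=snapshot("wrist");save(d,"w10");to([.5125,.206,.005],0)
E
```

```text
clock: 8.67
tool_pos: [0.5139, 0.1715, 0.0054]
eef_rot: [0.006, 1.0, -0.006, -0.0]
contact_force: [-0.2, -8.8, 17.7]
opening: 0.007
d [ 1.9 34.5  0. ] w [-0.71 -0.01 -0.73] F [-0.2 -8.8 17.7] pos [0.5139 0.1715 0.0054] t 8.67 op 0.007
d [ 1.9 32.8  0.1] w [-0.62  0.02 -0.66] F [-0.3 -8.1 18.3] pos [0.514  0.1732 0.0054] t 8.72 op 0.004
```

View pics/w10.png

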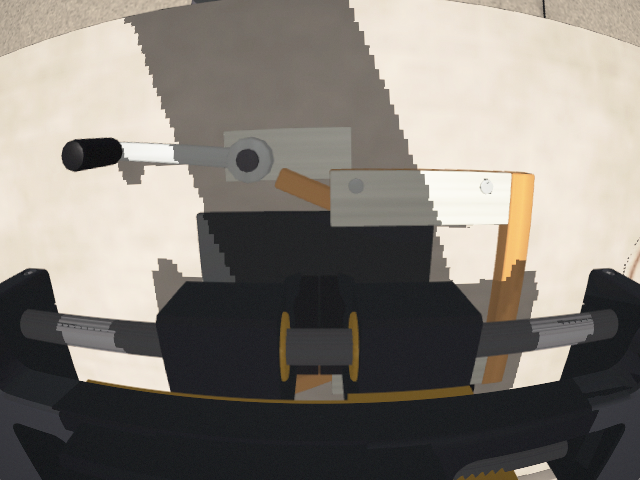

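```bash
python3 -m creep '[1,11,1.7,-0.6,0,-0.6, 1,10,1.7,-0.3,0,-0.3, 0.5,10,1.7,-0.3,0,0]'
python3 - <<'E'
from h import *
to([.5125,.206,.005],0)
d=snapshot("wrist");save(d,"w11");to([.5125,.206,.005],0)
E
```

```text
clock: 8.97
tool_pos: [0.5141, 0.1813, 0.0054]
eef_rot: [0.007, 1.0, -0.011, -0.0]
contact_force: [-1.0, -18.2, 25.6]
opening: 0.003
d [ 1.9 24.6 -0.1] w [-1.29 -0.02 -0.76] F [ -1.  -18.2  25.6] pos [0.5141 0.1813 0.0054] t 8.97 op 0.003
d [ 1.8 23.9 -0.1] w [-1.28 -0.02 -0.74] F [ -2.2 -13.6  23.1] pos [0.514  0.1821 0.0054] t 9.02 op 0.007
```

View pics/w11.png

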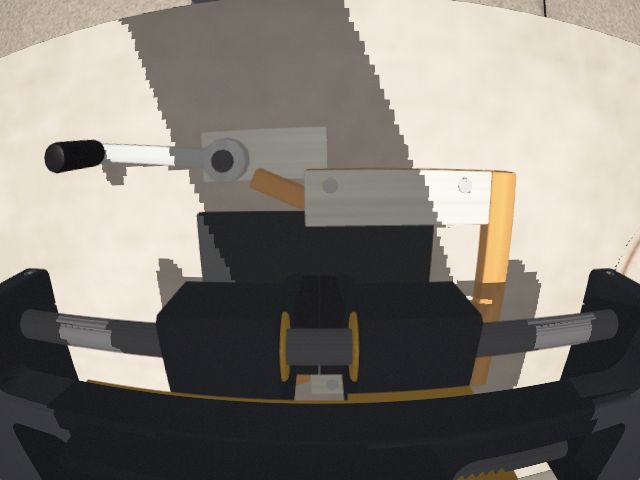

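```bash
python3 -m creep '[0.5,9,1.5,-0.6,0,-0.4, 0.5,9,1.5,-0.3,0,-0.2]'
python3 -c "
from h import *
to([.5125,.206,.005],0)"
```

```text
clock: 9.18
tool_pos: [0.5138, 0.1831, 0.0055]
eef_rot: [0.007, 1.0, -0.015, -0.001]
contact_force: [-1.5, -14.0, 21.1]
opening: 0.003
d [ 1.6 22.9 -0.2] w [-1.78 -0.17 -0.85] F [ -1.5 -14.   21.1] pos [0.5138 0.1831 0.0055] t 9.18 op 0.003
```

```bash
python3 -m creep '[0.5,11,1.5,-1.5,0,-0.4, 0.5,11,1.5,-1.5,0,-0.3]'
python3 - <<'E'
from h import *
to([.5125,.206,.005],0)
d=snapshot("wrist");save(d,"w12");to([.5125,.206,.005],0)
E
```

```text
clock: 9.35
tool_pos: [0.5129, 0.189, 0.0054]
eef_rot: [0.006, 1.0, -0.001, -0.003]
contact_force: [-1.4, -14.0, 21.4]
opening: 0.005
d [ 0.6 17.   0.4] w [-0.16 -0.35 -0.7 ] F [ -1.4 -14.   21.4] pos [0.5129 0.189  0.0054] t 9.35 op 0.005
d [ 0.6 16.7  0.4] w [-0.07 -0.35 -0.73] F [ -2.5 -11.7  22.5] pos [0.5129 0.1893 0.0054] t 9.4 op 0.007
```

View pics/w12.png

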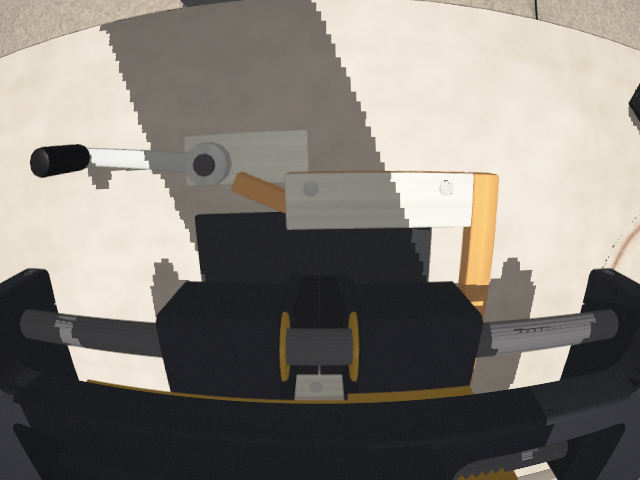

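```bash
python3 -m creep '[0,10,1.5,-0.5,0,-0.4, 0,10,1.5,-0.5,0,-0.3]'
python3 -c "
from h import *
to([.5125,.206,.005],0)"
```

```text
clock: 9.57
tool_pos: [0.513, 0.1924, 0.0054]
eef_rot: [0.006, 1.0, -0.004, -0.005]
contact_force: [-1.5, -14.2, 21.0]
opening: 0.002
d [ 0.6 13.6  0.3] w [-0.43 -0.57 -0.71] F [ -1.5 -14.2  21. ] pos [0.513  0.1924 0.0054] t 9.57 op 0.002
```

```bash
python3 -m creep '[0,10,1.5,-0.8,-0.3,-0.5, 0,10,1.5,-0.5,-0.2,-0.3]'
python3 -c "
from h import *
to([.5125,.206,.005],0)
d=snapshot('wrist');save(d,'w13');to([.5125,.206,.005],0)
"
```

```text
clock: 9.73
tool_pos: [0.513, 0.1952, 0.0054]
eef_rot: [0.005, 1.0, -0.005, -0.003]
contact_force: [-2.6, -13.3, 21.5]
opening: 0.005
d [ 0.6 10.8  0.3] w [-0.55 -0.3  -0.58] F [ -2.6 -13.3  21.5] pos [0.513  0.1952 0.0054] t 9.73 op 0.005
d [0.6 9.7 0.3] w [-0.5  -0.29 -0.53] F [ -1.8 -11.8  20.9] pos [0.513  0.1963 0.0054] t 9.78 op 0.007
```

View pics/w13.png

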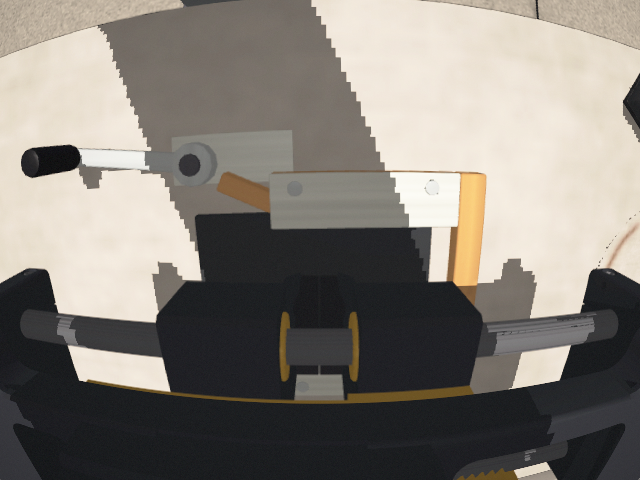

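```bash
python3 -m creep '[0,9,1.4,-0.7,-0.2,-0.4, 0,9,1.4,-0.5,-0.2,-0.3]'
python3 -c "
from h import *
to([.5125,.206,.005],0)"
```

```text
clock: 9.95
tool_pos: [0.513, 0.1978, 0.0054]
eef_rot: [0.004, 1.0, -0.006, -0.001]
contact_force: [-1.8, -12.1, 19.6]
opening: 0.005
d [0.6 8.2 0.3] w [-0.65 -0.1  -0.47] F [ -1.8 -12.1  19.6] pos [0.513  0.1978 0.0054] t 9.95 op 0.005
```

```bash
python3 -m creep '[0,9,1.4,-0.8,0,-0.4, 0,9,1.4,-0.5,0,-0.3]'
python3 -m creep '[0,9,1.4,-0.7,0,-0.3, 0,9,1.4,-0.5,0,-0.3]'
python3 -c "
from h import *
to([.5125,.206,.005],0)
d=snapshot('wrist');save(d,'w14');to([.5125,.206,.005],0)
"
```

```text
clock: 10.12
tool_pos: [0.513, 0.1996, 0.0055]
eef_rot: [0.003, 1.0, -0.006, -0.003]
contact_force: [-1.9, -13.3, 20.7]
opening: 0.009
clock: 10.28
tool_pos: [0.513, 0.2009, 0.0055]
eef_rot: [0.004, 1.0, -0.008, -0.005]
contact_force: [-1.9, -14.5, 21.3]
opening: 0.002
d [0.5 5.1 0.4] w [-0.9  -0.55 -0.42] F [ -1.9 -14.5  21.3] pos [0.513  0.2009 0.0055] t 10.28 op 0.002
d [0.5 4.5 0.4] w [-0.88 -0.54 -0.39] F [ -2.8 -12.1  20.5] pos [0.513  0.2016 0.0054] t 10.33 op 0.006
```

View pics/w14.png

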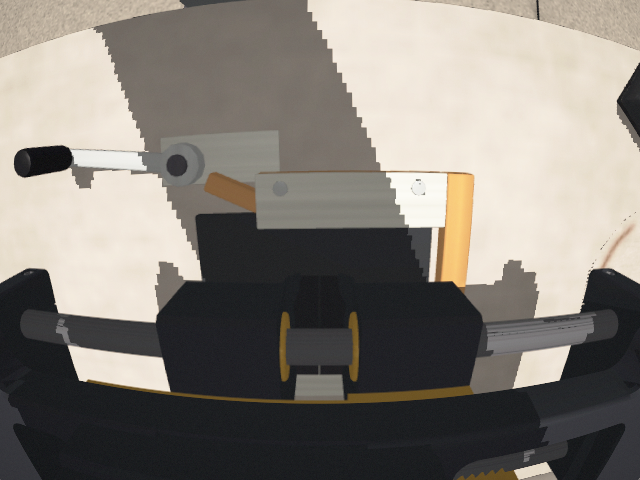

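```bash
python3 -m creep '[0,9,1.4,-0.9,-0.3,-0.3, 0,9,1.4,-0.5,-0.2,-0.2]'
python3 -m creep '[0,9,1.4,-0.7,0,-0.2, 0,8,1.4,-0.5,0,-0.2]'
python3 -c "
from h import *
to([.5125,.206,.005],0)
d=snapshot('wrist');save(d,'w15');to([.5125,.206,.005],0)
cv2.imwrite('pics/w15z.png',cv2.resize(cv2.imread('pics/w15.png')[150:300,300:500],None,fx=4,fy=4,interpolation=cv2.INTER_CUBIC))
"
```

```text
clock: 10.5
tool_pos: [0.513, 0.2028, 0.0054]
eef_rot: [0.005, 1.0, -0.007, -0.002]
contact_force: [-2.2, -13.0, 20.7]
opening: 0.008
clock: 10.67
tool_pos: [0.5129, 0.204, 0.0054]
eef_rot: [0.006, 1.0, -0.008, -0.004]
contact_force: [-2.2, -12.2, 20.3]
opening: 0.004
d [0.4 2.  0.4] w [-0.97 -0.48 -0.74] F [ -2.2 -12.2  20.3] pos [0.5129 0.204  0.0054] t 10.67 op 0.004
d [0.4 1.7 0.4] w [-0.97 -0.49 -0.72] F [ -2.  -12.9  20.6] pos [0.5129 0.2043 0.0055] t 10.72 op 0.003
```

View pics/w15z.png

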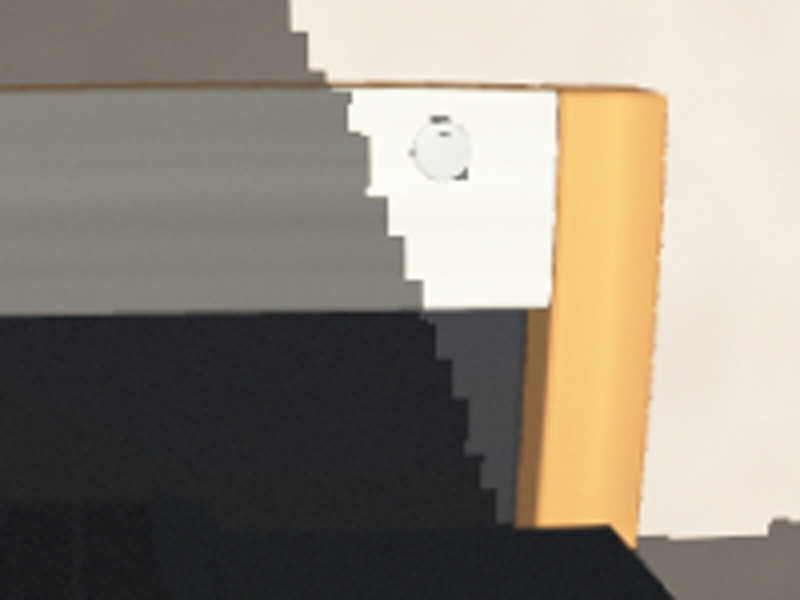

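```bash
python3 - <<'E'
from h import *
d=snapshot("wrist");to([.5125,.206,.005],0)
f=lambda u,v:(300+(u-1.5)/4,150+(v-1.5)/4)
print("stop top",onz(d,f(548,320),.01,"wrist"),onz(d,f(541,450),.01,"wrist"),"tile edge",onz(d,f(527,320),.005,"wrist"),onz(d,f(519,450),.005,"wrist"))
E
```

```text
d [0.5 1.8 0.4] w [-0.96 -0.48 -0.72] F [ -2.4 -11.2  19.9] pos [0.513  0.2042 0.0055] t 10.77 op 0.006
stop top [0.48336013 0.25312711] [0.49729035 0.25338568] tile edge [0.48455926 0.25236232] [0.49893368 0.25246087]
```

Gap is about 0.8 mm. I'll push gently until it stops.

```bash
python3 -m creep '[0,8,1.4,-0.7,-0.2,-0.3, 0,8,1.4,-0.5,-0.2,-0.2]'
python3 -m creep '[0,8,1.4,-0.5,0,-0.2, 0,8,1.4,-0.3,0,-0.2]'
python3 -c "
from h import *
to([.5125,.206,.005],0)
d=snapshot('wrist');save(d,'w16');to([.5125,.206,.005],0)
cv2.imwrite('pics/w16z.png',cv2.resize(cv2.imread('pics/w16.png')[150:300,300:500],None,fx=4,fy=4,interpolation=cv2.INTER_CUBIC))
"
```

```text
clock: 10.93
tool_pos: [0.5129, 0.2043, 0.0054]
eef_rot: [0.007, 1.0, -0.009, -0.003]
contact_force: [-1.9, -12.9, 20.4]
opening: 0.006
clock: 11.1
tool_pos: [0.5129, 0.2045, 0.0055]
eef_rot: [0.009, 1.0, -0.014, -0.004]
contact_force: [-1.4, -12.7, 20.0]
opening: 0.004
d [0.4 1.5 0.5] w [-1.59 -0.51 -1.01] F [ -1.4 -12.7  20. ] pos [0.5129 0.2045 0.0055] t 11.1 op 0.004
d [0.4 1.4 0.4] w [-1.63 -0.52 -0.99] F [ -2.3 -12.3  21.8] pos [0.5128 0.2046 0.0055] t 11.15 op 0.005
```

View pics/w16z.png

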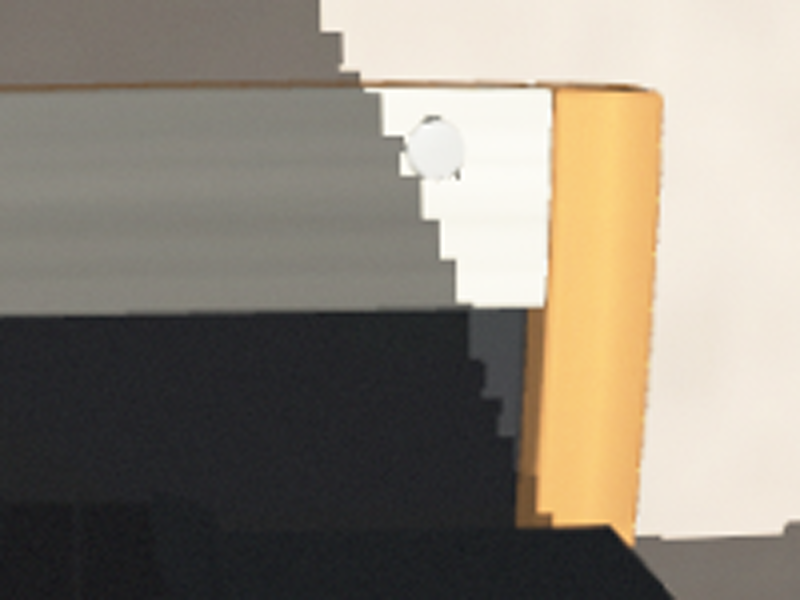

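```bash
python3 -m creep '[0,9.5,1.3,-1.2,-0.3,-0.4, 0,9.5,1.3,-0.8,-0.2,-0.3]'
python3 -m creep '[0,9.5,1.3,-0.5,0,-0.2]'
python3 -c "
from h import *
to([.5125,.206,.005],0)
d=snapshot('wrist');save(d,'w17')
cv2.imwrite('pics/w17z.png',cv2.resize(cv2.imread('pics/w17.png')[150:300,300:500],None,fx=4,fy=4,interpolation=cv2.INTER_CUBIC))
f=lambda u,v:(300+(u-1.5)/4,150+(v-1.5)/4)
for p in [(.4834,.2533,.01),(.4973,.2533,.01),(.4834,.2533,.005),(.4973,.2533,.005)]: print((proj(d,p,'wrist')-[300,150])*4+1.5)
"
```

```text
clock: 11.32
tool_pos: [0.5129, 0.2046, 0.0055]
eef_rot: [0.008, 1.0, -0.011, -0.003]
contact_force: [-1.5, -14.2, 20.7]
opening: 0.005
clock: 11.4
tool_pos: [0.5128, 0.2046, 0.0055]
eef_rot: [0.01, 1.0, -0.013, -0.004]
contact_force: [-1.5, -14.5, 20.7]
opening: 0.003
d [0.4 1.4 0.5] w [-1.5  -0.42 -1.12] F [ -1.5 -14.5  20.7] pos [0.5128 0.2046 0.0055] t 11.4 op 0.003
[545.26371192 319.10142969]
[536.80554415 449.28876066]
[532.25303822 307.88320959]
[524.54758588 434.5004348 ]
```

View pics/w17z.png

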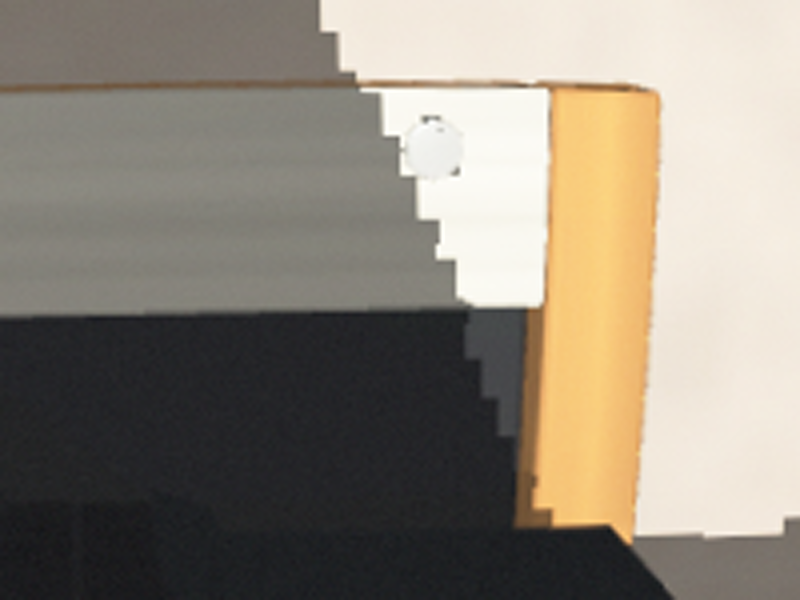

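Seated: the tool stays at y=.2046 while the push force rises from 12.5 to 14.5 N. I'll relax the push, then lift straight up.

```bash
python3 -m creep '[0,1,0.3,0,0,0, 0,0,-3,0,0,0, 0,0,-10,0,0,0, 0,0,-20,0,0,0, 0,0,-25,0,0,0]'
python3 - <<'E'
from h import *
to([.53,.20,.15],0)
E
```

```text
clock: 11.87
tool_pos: [0.5109, 0.2034, 0.0625]
eef_rot: [0.011, 1.0, -0.017, -0.007]
contact_force: [-0.5, 0.5, -0.2]
opening: 0.006
d [-17.9  -6.  -87.7] w [-1.93 -0.85 -1.24] F [-0.5  0.5 -0.2] pos [0.5109 0.2034 0.0625] t 11.87 op 0.006
```

```bash
python3 -m creep '[-5,-5,-25,-0.7,-0.4,-0.6, -15,-20,-25,-0.7,-0.4,-0.5, -20,-25,-25,-0.5,0,0, -20,-25,-20,0,0,0, -10,-25,-10,0,0,0]' 50 20
python3 -c "
from h import *
to([.4475,.087,.06],0)
d=snapshot('wrist');save(d,'w18');to([.4475,.087,.06],0);print(find_in('keeper_pin','wrist')[:3])
for p in [(.4475,.087,.038),(.4550,.148,.014)]: print(proj(d,p,'wrist'))
"
```

```text
clock: 12.28
tool_pos: [0.5815, 0.1176, 0.1775]
eef_rot: [-0.011, 1.0, 0.007, 0.001]
contact_force: [1.3, -0.1, -0.7]
opening: 0.356
d [135.  -29.2 116.7] w [0.84 0.15 1.29] F [ 1.3 -0.1 -0.7] pos [0.5815 0.1176 0.1775] t 12.28 op 0.356
d [138.  -21.7 117.5] w [0.51 0.36 0.79] F [ 3.  -4.7  1. ] pos [0.5844 0.1095 0.1786] t 12.33 op 0.405
[{'xy': [314.6, 62.4], 'score': 0.77}]
[279.20741826  50.6819319 ]
[355.50501929  67.51511897]
```

View pics/w18.png

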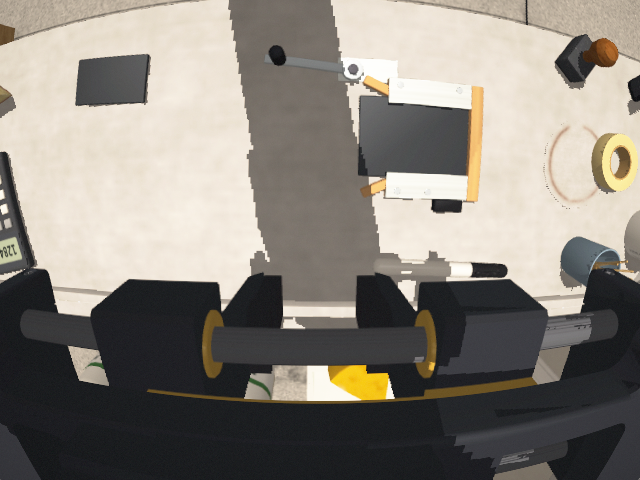

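The picture shows the tile home in the jig, its front edge against the stop at about px (469,140). The pin is at (277,52), where I predicted it. Next I'll move over the pin.

```bash
python3 -m creep '[20,-2,5,0.3,0.2,0.4, 30,-5,10,0,0,0.2, 30,-5,15,0,0,0, 30,-5,20,0,0,0, 20,-5,20,0,0,0]' 50 20
python3 -c "
from h import *
to([.4475,.087,.06],0)"
```

```text
clock: 12.8
tool_pos: [0.4569, 0.0956, 0.1094]
eef_rot: [-0.0, 1.0, 0.009, 0.01]
contact_force: [-0.5, -0.1, -0.6]
opening: 0.57
d [10.4 -9.5 49. ] w [1.07 1.1  0.02] F [-0.5 -0.1 -0.6] pos [0.4569 0.0956 0.1094] t 12.8 op 0.57
```

```bash
python3 -m creep '[8,-8,15,0.8,0.8,0, 2,-4,15,0.4,0.4,0, 0,0,8,0,0,0, 0,0,3,0,0,0]' 50 20
python3 -c "
from h import *
to([.4475,.087,.014],0)
d=snapshot('wrist');save(d,'w19')
for p in [(.4475,.087,.038)]: print(proj(d,p,'wrist'))
"
```

```text
clock: 13.13
tool_pos: [0.4363, 0.0867, 0.0652]
eef_rot: [-0.005, 1.0, -0.001, -0.008]
contact_force: [-0.1, 0.4, 0.5]
opening: 0.573
d [-12.    0.3  51. ] w [-0.14 -0.86  0.54] F [-0.1  0.4  0.5] pos [0.4363 0.0867 0.0652] t 13.13 op 0.573
[318.22165237 293.85896886]
```

View pics/w19.png

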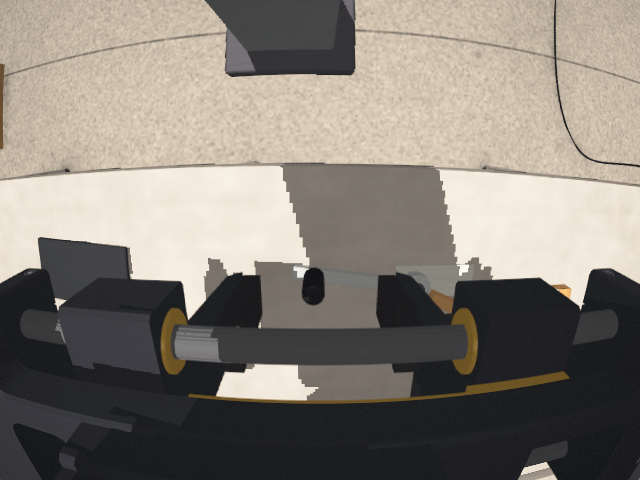

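The pin sits between the open jaws at (314,290). I'll shift 12 mm in x and go down.

```bash
python3 -m creep '[-8,-1,2,0,-0.5,0.3, -4,-1,8,0,-0.3,0.2, -1,0,10,0,0,0, 0,0,8,0,0,0]' 50 20
python3 -c "
from h import *
to([.4475,.086,.014],0)"
```

```text
clock: 13.52
tool_pos: [0.455, 0.0875, 0.0375]
eef_rot: [-0.0, 1.0, 0.001, 0.005]
contact_force: [-0.3, -0.7, -0.3]
opening: 0.562
d [ 7.7 -1.5 23.4] w [0.16 0.52 0.03] F [-0.3 -0.7 -0.3] pos [0.455  0.0875 0.0375] t 13.52 op 0.562
```

```bash
python3 -m creep '[4,-1,3,0.1,0.3,0, 2,0,8,0,0.2,0, 1,0,7,0,0,0, 0,0,2,0,0,0]' 50 20
python3 -c "
from h import *
to([.4475,.086,.014],0)"
```

```text
clock: 13.85
tool_pos: [0.4486, 0.0863, 0.0164]
eef_rot: [0.001, 1.0, -0.001, -0.003]
contact_force: [-0.3, -0.2, -0.3]
opening: 0.566
d [ 1.1 -0.3  2.4] w [-0.07 -0.35 -0.07] F [-0.3 -0.2 -0.3] pos [0.4486 0.0863 0.0164] t 13.85 op 0.566
```

Now I'll close on the pin gently.

```bash
python3 -m creep '[0,0,1,0,0,0, 0,0,0,0,0,0, 0,0,0,0,0,0, 0,0,0,0,0,0, 0,0,0,0,0,0]' 0 8
python3 -c "
from h import *
to([.4475,.086,.014],0)
d=snapshot('wrist');save(d,'w20')"
```

```text
clock: 14.27
tool_pos: [0.4462, 0.0861, 0.013]
eef_rot: [0.0, 1.0, -0.001, -0.006]
contact_force: [-0.0, 0.3, 0.3]
opening: 0.212
d [-1.3 -0.1 -1.1] w [-0.08 -0.66 -0.02] F [-0.   0.3  0.3] pos [0.4462 0.0861 0.013 ] t 14.27 op 0.212
```

View pics/w20.png

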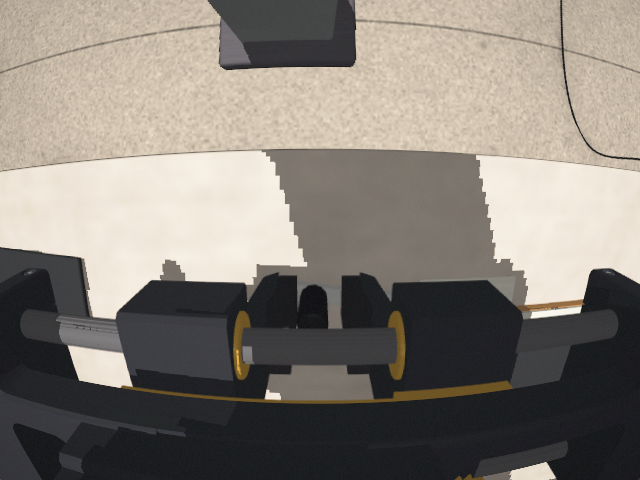

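```bash
python3 -m creep '[0,-1,0,0,-0.3,0, 0,0,0,0,-0.2,0, 0,0,0,0,0,0, 0,0,0,0,0,0, 0,0,0,0,0,0]' 0 8
python3 -c "
from h import *
to([.4475,.086,.014],0)"
```

```text
clock: 14.73
tool_pos: [0.4458, 0.0837, 0.013]
eef_rot: [0.001, 1.0, -0.002, -0.003]
contact_force: [-0.4, 0.1, -1.7]
opening: 0.135
d [-1.6  2.3 -1. ] w [-0.26 -0.31 -0.17] F [-0.4  0.1 -1.7] pos [0.4458 0.0837 0.013 ] t 14.73 op 0.135
```

```bash
cat >> h.py <<'E'
def arc():
    s=get_state(); p=s["tool_pos"][:2]; v=p-[.455,.1475]; print("ang",np.degrees(np.arctan2(v[1],v[0])).round(1),"r",np.linalg.norm(v).round(4))
E
python3 -m creep '[-7,-1,0,0,0,0, -7,1,0,0,0,0, -7,1,0,0,0,0]'
python3 -c "
from h import *
arc();to([.4865,.093,.013],0)"
```

```text
clock: 14.98
tool_pos: [0.4628, 0.0837, 0.0131]
eef_rot: [-0.0, 1.0, -0.005, -0.006]
contact_force: [-1.9, 0.1, -2.2]
opening: 0.133
ang -83.0 r 0.0643
d [-23.7   9.3  -0.3] w [-0.55 -0.73  0.05] F [-1.9  0.1 -2.2] pos [0.4628 0.0837 0.0131] t 14.98 op 0.133
```

```bash
python3 -m creep '[-8,3,0,-0.3,-0.4,0, -8,3,0,0,0,0, -7,4,0,0,0,0]'
python3 -c "
from h import *
arc();to([.503,.107,.013],0)"
```

```text
clock: 15.23
tool_pos: [0.4844, 0.0898, 0.013]
eef_rot: [0.001, 1.0, -0.005, -0.005]
contact_force: [-1.4, -2.7, 0.7]
opening: 0.135
ang -63.0 r 0.0648
d [-18.6  17.3  -0.4] w [-0.58 -0.61 -0.15] F [-1.4 -2.7  0.7] pos [0.4844 0.0898 0.013 ] t 15.23 op 0.135
```

```bash
python3 -m creep '[-8,6,0,-0.4,-0.4,0, -7,7,0,0,0,0, -5,7,0,0,0,0]'
python3 -c "
from h import *
arc();to([.514,.126,.013],0)"
```

```text
clock: 15.48
tool_pos: [0.5066, 0.1055, 0.0131]
eef_rot: [0.004, 1.0, -0.005, -0.001]
contact_force: [1.4, -3.3, 0.9]
opening: 0.135
ang -39.2 r 0.0665
d [-7.3 20.6 -0.2] w [-0.56 -0.16 -0.43] F [ 1.4 -3.3  0.9] pos [0.5066 0.1055 0.0131] t 15.48 op 0.135
```

```bash
python3 -m creep '[-3,9,0,-0.4,0,-0.2, -3,9,0,0,0,0, -1,7,0,0,0,0]'
python3 -c "
from h import *
arc();to([.518,.1475,.013],0)"
```

```text
clock: 15.73
tool_pos: [0.5204, 0.1276, 0.0132]
eef_rot: [0.005, 1.0, -0.004, 0.003]
contact_force: [2.6, -2.7, 0.3]
opening: 0.132
ang -16.9 r 0.0684
d [ 2.6 19.9  0. ] w [-0.48  0.31 -0.54] F [ 2.6 -2.7  0.3] pos [0.5204 0.1276 0.0132] t 15.73 op 0.132
```

```bash
python3 -m creep '[2,9,0,-0.3,0,-0.3, 1,8,0,0,0,0]'
python3 -m creep '[1,6,0,0,0,0, 0,5,0,0,0,0]'
python3 -c "
from h import *
arc();to([.518,.1475,.013],0)"
```

```text
clock: 15.9
tool_pos: [0.5219, 0.1456, 0.0133]
eef_rot: [0.003, 1.0, -0.001, 0.006]
contact_force: [1.7, -2.3, -0.6]
opening: 0.127
clock: 16.07
tool_pos: [0.5222, 0.1458, 0.0129]
eef_rot: [0.006, 1.0, -0.013, 0.006]
contact_force: [-0.2, -11.5, 8.9]
opening: 0.13
ang -1.5 r 0.0672
d [ 4.2  1.6 -0.2] w [-1.43  0.71 -0.69] F [ -0.2 -11.5   8.9] pos [0.5222 0.1458 0.0129] t 16.07 op 0.13
```

The push has risen to 11.5 N at an angle of about 0°, so the keeper is on its stop. I'll open and let go.

```bash
python3 -m creep '[0,0,0,0,0,0, 0,0,0,0,0,0, 0,0,0,0,0,0, 0,0,0,0,0,0, 0,0,0,0,0,0]' 32 8
python3 -c "
from h import *
arc();to([.518,.1475,.013],0)
d=snapshot('wrist');save(d,'w21')"
```

```text
clock: 16.48
tool_pos: [0.5192, 0.1515, 0.0128]
eef_rot: [0.004, 1.0, -0.01, 0.005]
contact_force: [0.8, 0.1, -0.2]
opening: 0.365
ang 3.5 r 0.0643
d [ 1.1 -4.  -0.2] w [-1.11  0.54 -0.4 ] F [ 0.8  0.1 -0.2] pos [0.5192 0.1515 0.0128] t 16.48 op 0.365
```

View pics/w21.png

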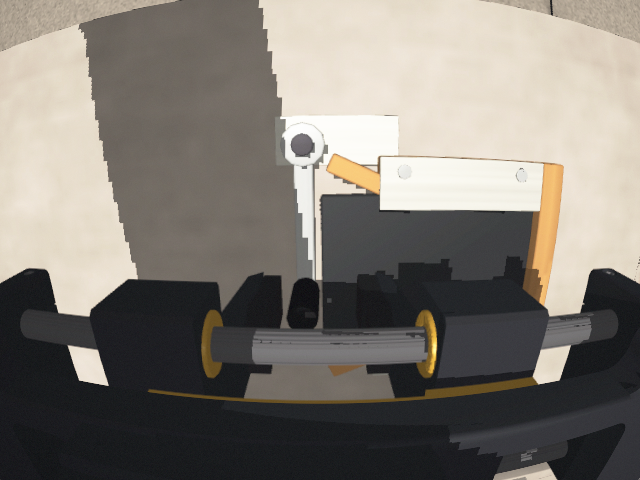

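The keeper arm lies along +x behind the tile, with the pin at (305,300) clear of both fingers. I'll lift off and check.

```bash
python3 -m creep '[0,0,-6,0,0,0, 0,0,-15,0,0,0, 0,0,-20,0,0,0, 0,0,-25,0,0,0, -5,-5,-25,-0.5,0.3,0]' 32 8
python3 -m creep '[-10,-5,-25,-0.5,0.2,0, -15,-10,-25,0,0,0, -15,-10,-20,0,0,0, -10,0,-5,0,0,0, 0,0,0,0,0,0]'
python3 - <<'E'
from h import *
to([.518,.1475,.013],0)
d=snapshot('wrist');save(d,'w22')
cv2.imwrite('pics/w22z.png',cv2.resize(cv2.imread('pics/w22.png')[20:220,290:510],None,fx=3.6,fy=3,interpolation=cv2.INTER_CUBIC))
E
```

```text
clock: 16.95
tool_pos: [0.5179, 0.1512, 0.1037]
eef_rot: [-0.0, 1.0, -0.005, -0.004]
contact_force: [0.9, 0.4, -0.3]
opening: 0.364
clock: 17.37
tool_pos: [0.5713, 0.1269, 0.1897]
eef_rot: [-0.002, 1.0, 0.003, -0.003]
contact_force: [-0.1, 0.4, 0.1]
opening: 0.364
d [ 52.3  19.7 177.1] w [ 0.33 -0.3   0.18] F [-0.1  0.4  0.1] pos [0.5713 0.1269 0.1897] t 17.37 op 0.364
```

View pics/w22.png

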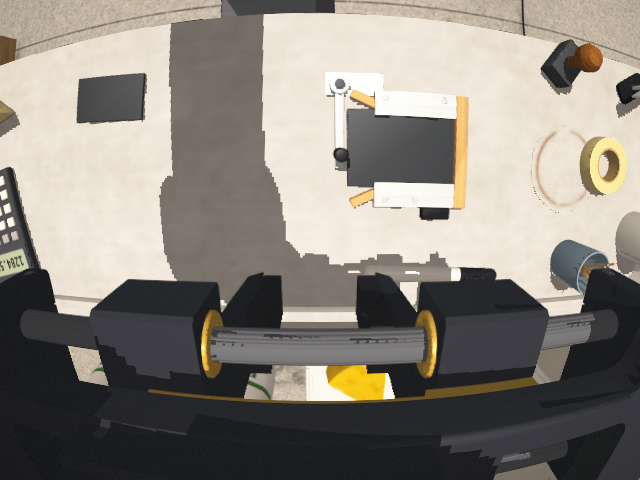

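```bash
python3 - <<'E'
from h import *
d=snapshot('wrist');save(d,'w23')
cv2.imwrite('pics/w23z.png',cv2.resize(cv2.imread('pics/w23.png')[60:220,310:490],None,fx=4,fy=3.7,interpolation=cv2.INTER_CUBIC))
to([.518,.1475,.013],0)
pv=onz(d,(340,86),.014,"wrist");pn=onz(d,(341.5,155),.038,"wrist");v=pn-pv
print("piv",pv,"pin",pn,"ang vs +x",np.degrees(np.arctan2(v[1],v[0])),np.linalg.norm(v))
E
```

```text
d [ 49.   20.3 175.6] w [ 0.21 -0.53  0.29] F [-0.2 -0.7  0.6] pos [0.5687 0.1268 0.188 ] t 17.47 op 0.367
piv [0.45720596 0.14578143] pin [0.51663885 0.14586393] ang vs +x 0.07953010575747976 0.059432947081609386
```

View pics/w23z.png

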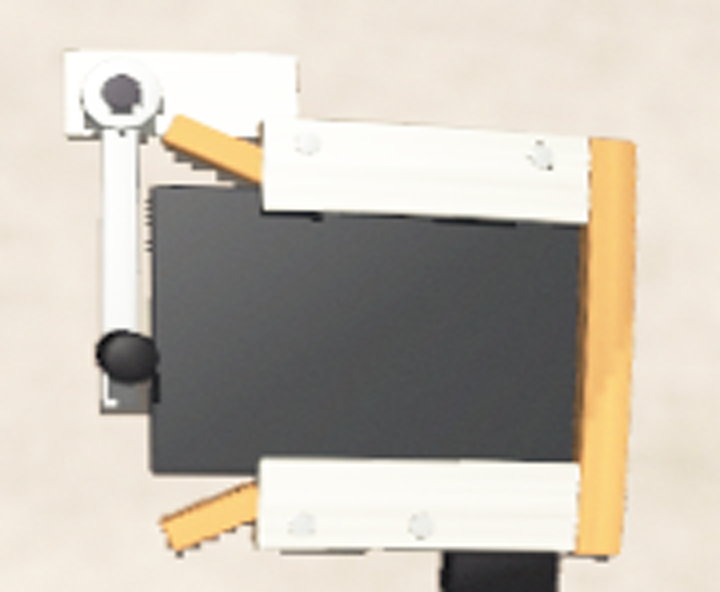

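The tile sits against the stop with no visible gap. The keeper is parallel to its rear edge with about 3 mm between them, and the fingers are clear.

```bash
python3 -c "
from h import *
s=get_state();print(s['contact_force'],s['qd'].round(3));print(finish_job())"
```

```text
[-0.23238639 -0.71195571  0.62293404] [-0.018  0.018  0.009  0.043 -0.001 -0.006 -0.004]
the job is handed in; nothing more can be done
None
```

The larger slate tile is in the jig against the end stop, with the keeper shut behind it. I handed the job in at about 17.5 s; it reports no verdict.

**What I did:** I dragged the tile with shut fingertips on its top, in under the lips and past the sprung shoe. I then swung the keeper round by its pin until it met its stop at about 11.5 N, let go and lifted clear.

**Forces, as read at the wrist:**
- **Pressing:** It was mostly 12 to 21 N during the drag. It peaked at about 35 N on first touch, because a 2 mm step was stiffer than I expected, and reached about 26 N at the shoe. The cracking limit is 45 N.
- **Against the stop:** The final push held at about 14.5 N at the fingers with the tool no longer advancing. Less the underside drag and the shoe, that leaves an estimated 8 to 10 N on the stop; the limit is 18 N. I could not read that contact directly, and it is somewhat above the suggested 3 to 8 N.

**Last checks:**
- **Tile and keeper:** The final wrist picture shows no visible gap at the end stop. The keeper is within about 1° of the jig's +x axis, with about 3 mm to the tile.
- **Fingers:** They were raised nearly 0.19 m above the worktop and touching nothing.
- **Other things:** The small tile, stamp, tape and pen look undisturbed in that picture. The wedge was only partly in view, and I did not measure any of their positions again.

**Disagreement:** The top and wrist cameras differed by 2 to 5 mm on the tile and jig positions, so I used the wrist camera for the insertion.

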